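# Short spin on the bench microcentrifuge

## Task

Fit the loaded rotor onto the centrifuge's drive: keep it upright, line its two holes up with the two drive pins and lower it (do not drop it) until it sits fully down; then close the clear lid. Then press the orange short-spin key right down, without leaning hard on it, keep it down for at least three seconds, and finish with the key still held down, since the machine spins only while it is held. Leave the soap bottle, tube rack and tip box where they are.

Things in the scene. Friction and masses are not known exactly. Their poses are not given: they have to be found in the camera images.
- centrifuge: small white bench centrifuge, fixed, 222 mm deep (x), 160 wide (y); origin on the bench under the rotor axis; its x runs from the front (control panel, own x -142 to -78 mm, 62 to 80 mm high, sloping) to the rear hinge at own x = 74 mm, where the open lid stands. Deck 85 mm high plus a 3 mm black gasket; round rotor chamber 108 mm wide, 46 deep, centred on the origin.
- spindle_seat (a point): centre of the top of the 60 mm steel drive disc in the chamber, 55 mm above the bench; the rotor's underside rests here. On it stand a steel spindle on the axis (8 mm thick, 12 high) and two brass drive pins (5 mm thick, 7 high) at +20 and -20 mm along this point's x, all with tapered tips. The drive turns easily about z (vertical) and stops at any angle: read this point's x direction.
- rotor_knob (a point): on the loose upright rotor's axis, 55 mm above its flat underside, amid its black round knob (26 mm wide, 30 to 68 mm high). Aluminium disc 90 mm wide, 30 high, six green tube caps to 36 mm, 0.22 to 0.37 kg. Red stripes mark the point's x. Underside holes 14 mm deep: 12 mm wide on the axis, two 8 mm wide at +20 and -20 mm along x (half turn fits too). Seated: 55 mm above spindle_seat.
- lid (a joint): hinge angle of the clear lid in rad: 0 closed flat on the deck, grows as it opens, at most 1.9; it starts wide open (1.6 to 1.85) and stands there by itself. Light (0.15 kg), slightly stiff; below about half open it tends to sink shut slowly by itself.
- lid_hinge (a point): middle of the hinge line, 90 mm above the bench; the line is the centrifuge's y. The point turns with the lid: its -x points from the hinge to the tab, its z out of the lid's outer face.
- lid_tab (a point): centre of the outer face of the grey finger tab at the lid's free edge, 149 mm from the hinge line; tab 50 mm wide, 6 thick, reaching 10 mm past this point; the clear dome, 41 mm high, slopes up from 13 mm short of it. Site z points out of the outer face. Open: the tab is topmost, that face looks away from the robot; push it from there towards the robot, then down. Closed: 95 mm high.
- key_top (a point): centre of the top of the orange round short-spin key, 24 mm wide, on the right of the sloping panel; it stands 10 mm proud of the panel, leaning 10 degrees towards the front; the point's z points out of the key, it is pressed the other way.
- short_key (a joint): travel of the short-spin key in m: 0 released, 0.006 fully down; spring return, 2 N to start and 6 N fully down, then a hard stop. The machine runs while it is more than 4 mm down.
- soap: bystander, loose white soap bottle with green cap and label, 64 mm wide, 170 mm tall; origin under its centre
- rack: bystander, loose blue tube rack with green-capped tubes, 70 x 160 x 100 mm (x, y, z); origin under its centre
- tipbox: bystander, loose grey and yellow pipette-tip box, 85 x 120 x 58 mm (x, y, z); origin under its centre
There are look-alikes about, which are no part of the job. Of the things shaped like the part that bears rotor_knob, the aluminium one is meant.

How it is judged (in metres and radians):
On the way, in this order (a step that is already met when the one before it is completed fails the run):
1. the rotor sits fully down on the drive disc, both pins in its holes, and is let go (z of rotor_knob in the frame of spindle_seat between 0.052 and 0.0575 m and horizontal distance between rotor_knob and spindle_seat below 0.004 m and angle between the x axis of rotor_knob and the x axis of spindle_seat, either way round below 0.12 rad and angle between the z axis of rotor_knob and the z axis of spindle_seat, either way round below 0.04 rad and contact force between the fingers and rotor below 0.1 N), for 0.2 s.
2. the lid is closed over the seated rotor (z of rotor_knob in the frame of spindle_seat between 0.052 and 0.0575 m and horizontal distance between rotor_knob and spindle_seat below 0.004 m and angle between the x axis of rotor_knob and the x axis of spindle_seat, either way round below 0.12 rad and angle between the z axis of rotor_knob and the z axis of spindle_seat, either way round below 0.04 rad and value of joint lid below 0.03 rad), for 0.2 s.
3. with the lid closed the short-spin key is kept down for three seconds (all of step 2 and value of joint short_key above 0.004 m and contact force between the fingers and short_key above 1 N), for 3 s.
At the end, for the whole second after the job is handed in: The program finishes holding: the fingers keep the short-spin key more than 4 mm down (of 6), the lid is closed (under 0.03 rad) and the rotor is seated: underside within 2.5 mm of the drive disc, within 4 mm of the axis, stripes within 0.12 rad of the pin line (either way round) (all of step 3); the arm keeps its last pose, push and grip.
It fails at once if a bystander (soap bottle, tube rack, tip box) is pushed more than 30 mm or tipped (distance of any of soap, rack, tipbox from where it was at the start of the episode above 0.03 m or angle between any of soap, rack, tipbox's own z axis and vertical above 0.3 rad).
It fails at once if the rotor is tipped by more than about 30 degrees (angle between rotor_knob's own z axis and vertical above 0.5 rad).
It fails at once if the rotor is dropped (moves faster than 0.4 m/s out of the fingers, a fall of about 8 mm) (contact force between the fingers and rotor below 0.01 N and linear speed of rotor above 0.4 m/s).
It fails at once if the key is pressed with more than 40 N (contact force between short_key and anything else above 40 N).
It also fails if it takes over 72 s, if anything falls off the work surface, if the arm or the gripper's body presses on something with over 40 N, if the wrist force passes 120 N, or if a joint passes its speed limit or range.

## Robot

A 6-joint arm with a two-finger parallel gripper is mounted at the origin on the work surface. World frame = base frame: x ahead of the robot, y to its left, z up, the work surface at z = 0. Lengths are in m, angles in degrees, forces in N, time in s.
With the tool pointing down it reaches from about 0.375 to 0.9 m from the base axis. Payload 3.1 kg.
Tool frame: the origin (TCP) lies on the centre line of the jaws, within the pads' length; the fingertips stand finger_overhang ahead of it and the grasp point (between the pads) lies 5 mm behind it (finger_overhang is the distance from the TCP to the fingertips, in m); z points along the fingers, y is the line along which they close (so a half turn about z gives the same grasp; the last joint's range is limited). The gripper opens to 87 mm and grips with 3 to 60 N. Pads are 19 mm wide; open, the fingers measure 117 mm over their backs; the gripper's body (75 mm by 190 mm) begins 51 mm behind the grasp point.
Start: joints at [-79.383, 30.224, 82.088, -0, 67.689, -10.227], TCP at [0.222, -0.584, 0.237] pointing down, gripper open.
Joint ranges: [-176.69, 176.69], [-43.24, 126.21], [12.49, 139.97], [-82, 262], [0, 151.66], [-163.58, 163.58]. Speed limits (degrees/s): [159.86, 159.86, 180, 180, 180, 180].

## Interface

Orientations are given as a 3x3 rotation matrix whose columns are the frame's x, y, z axes.
In Python, from rig import read_state, capture, calibration, hand_in, finger_overhang gives the robot as it stands.
- The arm moves only by the tool send_rows, never from a script. Its argument "plan" is a list of rows, each a list of 5 numbers: the closure in counts, from 0 (fully open) to 255 (shut), then the shift along the tool's x, y, z in m, then the turn about the tool's z in rad. A call has 1 to 20 rows; each row shifts and turns the commanded pose from where the row before left it, along the tool's axes as they then stand; what a row does not reach is not made up. A row lasts 1/12 s, in which the tool goes at most 41.7 mm and 7.16 degrees, less where a joint would pass 70% of its speed; a pose out of reach is approached as far as the arm can. A call is refused whole if a number of a shift passes 0.0417 or a number of a turn 0.125, either way. A call with a gripper value outside its range is refused whole. The fingers move at their own pace and stop on an object; the grip force is fixed at half the most. Time passes only in rows, so rows that do not move let the fingers close. It gives the time, the measured TCP pose, the force, the opening and the grip force at its end, in the units of the state.
- read_state(): the state, without advancing time (a new reading comes with each control period).
- capture(name): name is "side" or "top" or "wrist"; returns (picture, depth): 384x512x3 uint8, blue, green, red; 384x512 float32, m along the optical axis (not along the pixel's ray), 0 where there is no reading.
- calibration(name): a dict with "fx", "fy", "cx", "cy" (pixels), "dist_coeffs" ([k1, k2, p1, p2, k3] as OpenCV has them; the pictures are not rectified), "xyz" and "rotation" of the camera in the world. Camera axes: x right, y down, z forward; pixel columns grow to the right and rows downward; lengths in m; the calibration is good to about 2 mm. A picture is of the moment at which its call begins: read the wrist's pose just before it. calibration takes no time and is no camera call; for the wrist camera it gives the pose at the moment of the call.
- hand_in(): hands the job in; it is judged then, once.
The state is a dict: "time_s": time; "joint_positions": joint angles; "qvel": joint speeds; "tau": joint torques, N m; "position": TCP position; "tcp_rot": TCP orientation; "force": force on the tool from outside, world axes, zero at the start; "moment": the same for the moment, N m; "opening": opening from 0.0 (shut) to 1.0 (fully open); "grasp_force": force on a finger pad.
Only numpy, scipy, OpenCV 4.12 (cv2) and the standard library are available. Lean on these libraries where they do the work, as an engineer would, in place of code of your own. Each camera call takes 0.05 s, during which the arm holds its last target. There are 200 camera calls.

## Working session

There is one attempt and no reset: what is moved stays moved. The work goes in short steps, Python scripts to look and compute and a tool call to move; the robot and the scene stay as the last step left them, time stands still between calls to the robot, and variables do not carry over. Pictures are saved under pics/ and viewed, at most 10 in all, crops included, and the job is handed in when it is done.

Besides the shell and the picture viewer there is one more tool, called after "Request:" as name(argument=value, ...) on one line, values as JSON. send_rows: Moves the arm, as the interface text tells. Its arguments: {"type":"object","properties":{"plan":{"type":"array","items":{"type":"array","items":{"type":"number"}}}},"required":["plan"]}

```bash
ls; mkdir -p pics
cat > h.py <<'E'
import numpy as np, cv2, json
from rig import *
def snap(n):
    c=calibration(n); p,d=capture(n); return p,d,c
def pts(d,c):
    """world points for every pixel (HxWx3)"""
    h,w=d.shape; K=np.array([[c['fx'],0,c['cx']],[0,c['fy'],c['cy']],[0,0,1.]])
    uv=np.stack(np.meshgrid(np.arange(w),np.arange(h)),-1).reshape(-1,1,2).astype(np.float64)
    n=cv2.undistortPoints(uv,K,np.array(c['dist_coeffs'])).reshape(h,w,2)
    P=np.dstack([n[...,0]*d,n[...,1]*d,d])
    return P@np.array(c['rotation']).T+np.array(c['xyz'])
E
python3 - <<'E'
from h import *
s=read_state(); print({k:np.round(v,3).tolist() for k,v in s.items()}, finger_overhang if not callable(finger_overhang) else finger_overhang())
ims=[]
for n in ('top','side','wrist'):
    p,d,c=snap(n); np.savez(f'{n}0.npz',p=p,d=d,P=pts(d,c)); print(n,np.round(c['xyz'],3),np.round(c['rotation'],2).tolist(),c['fx'])
    cv2.imwrite(f'pics/{n}0.png',p)
E
```

```text
pics
{'time_s': 0.0, 'joint_positions': [-79.382, 30.279, 82.158, 0.001, 67.688, -10.227], 'qvel': [-0.024, -0.012, -0.04, 0.054, -0.061, -0.041], 'tau': [0.0, -44.004, -17.659, 0.063, 0.058, -0.0], 'position': [0.222, -0.583, 0.236], 'tcp_rot': [[0.935, 0.356, -0.0], [0.356, -0.935, 0.002], [0.0, -0.002, -1.0]], 'force': [0.64, -0.867, -0.2], 'moment': [0.002, -0.008, 0.027], 'grasp_force': 0.0, 'opening': 0.998} 0.014
top [0.493 0.023 1.621] [[-0.02, -1.0, 0.06], [-1.0, 0.02, -0.02], [0.02, -0.06, -1.0]] 499.4901025701465
side [0.093 1.165 0.789] [[-0.91, -0.21, 0.35], [-0.41, 0.42, -0.81], [0.02, -0.88, -0.47]] 438.4651784890021
wrist [ 0.3   -0.554  0.384] [[0.36, -0.89, -0.28], [-0.93, -0.34, -0.1], [-0.0, 0.3, -0.95]] 323.0820681234054
```

View pics/top0.png

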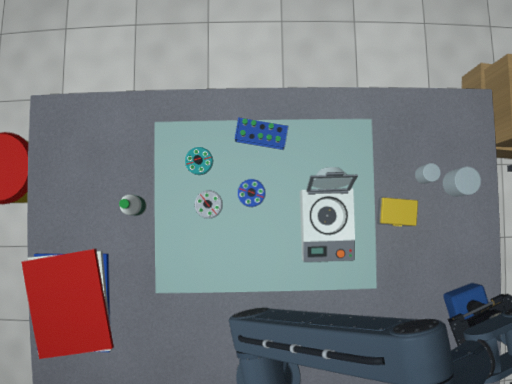

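View pics/side0.png

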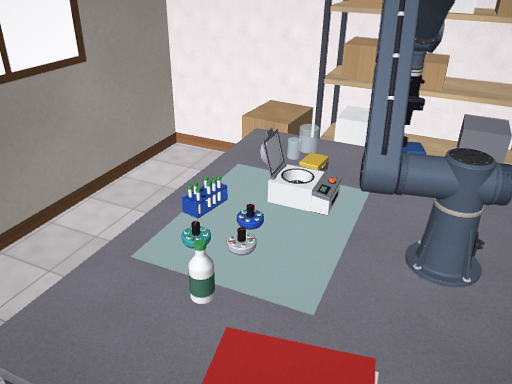

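Top view (up = +x, left = +y): the aluminium rotor is at pixel (208,204), with teal and blue look-alikes at (199,160) and (251,193). The centrifuge chamber is at (328,215), the key at (341,254) and the lid edge at (332,178).

Run:
```python
from h import *
z=np.load('top0.npz'); P=z['P'];p=z['p'].astype(int);d=z['d']
def show(name,m): 
    q=P[m]; print(name,m.sum(),np.round(q.mean(0),4),np.round(np.median(q,0),4),np.round(q.min(0),3),np.round(q.max(0),3))
for n,(u,v) in dict(rot=(208,204),deck=(308,235),ch=(328,215),key=(341,254),tab=(332,175),mat=(270,270),soap=(125,204)).items(): print(n,np.round(P[v,u],4))
R=np.zeros(d.shape,bool); R[185:222,190:226]=1
x=P[...,2]
show('disc',R&(x>.02)&(x<.045)); show('knob',R&(x>.055)&(x<.08))
B,G,Rd=p[...,0],p[...,1],p[...,2]
red=R&(Rd>G+60)&(Rd>B+60); show('red',red)
q=P[red]; print(np.round(q,3).tolist()[:40])
K=np.zeros(d.shape,bool);K[244:264,330:352]=1
show('key',K&(Rd>150)&(Rd>B+80))
D=np.zeros(d.shape,bool);D[185:245,295:362]=1
show('deck',D&(x>.08)&(x<.092))
q=P[D&(x>.08)&(x<.092)][:,:2].astype(np.float32); print(cv2.minAreaRect(q))
C=np.zeros(d.shape,bool);C[240:268,295:362]=1
m=(D|C)&(x>.055)&(x<.095); print('body',cv2.minAreaRect(P[m][:,:2].astype(np.float32)))
show('chamb',D&(x>.045)&(x<.075))
L=np.zeros(d.shape,bool);L[165:195,300:362]=1
show('lid',L&(x>.12))
a=cv2.resize(z['p'][185:225,186:230],None,fx=9,fy=9,interpolation=cv2.INTER_CUBIC)
b=cv2.resize(z['p'][165:268,293:365],None,fx=5,fy=5,interpolation=cv2.INTER_CUBIC)
o=np.zeros((520,760,3),np.uint8);o[:360,:396]=a;o[:515,398:758]=b;cv2.imwrite('pics/z1.png',o)
```

```text
rot [0.5593 0.1765 0.0687]
deck [ 0.4579 -0.1313  0.0836]
ch [ 0.5187 -0.1983  0.0584]
key [ 0.3971 -0.2321  0.0862]
tab [ 0.627  -0.1864  0.2406]
mat [ 0.3451 -0.0142 -0.0006]
soap [0.559  0.4122 0.1666]
disc 563 [0.5598 0.1787 0.0316] [0.5584 0.1773 0.0316] [0.516 0.135 0.02 ] [0.603 0.223 0.043]
knob 56 [0.5607 0.1795 0.0688] [0.5596 0.1794 0.0687] [0.55  0.167 0.062] [0.572 0.192 0.076]
red 12 [0.5634 0.1817 0.0559] [0.5624 0.1808 0.0656] [0.541 0.164 0.033] [0.583 0.199 0.075]
[[0.583, 0.199, 0.033], [0.58, 0.196, 0.034], [0.577, 0.192, 0.036], [0.569, 0.186, 0.063], [0.565, 0.182, 0.074], [0.562, 0.182, 0.073], [0.562, 0.179, 0.071], [0.559, 0.179, 0.073], [0.559, 0.177, 0.069], [0.556, 0.176, 0.075], [0.545, 0.167, 0.033], [0.541, 0.164, 0.036]]
key 41 [ 0.4001 -0.2309  0.0838] [ 0.4001 -0.23    0.0838] [ 0.39  -0.262  0.076] [ 0.41  -0.219  0.092]
deck 1492 [ 0.5056 -0.1947  0.0863] [ 0.495  -0.1953  0.0863] [ 0.427 -0.276  0.08 ] [ 0.598 -0.115  0.092]
((0.5120890736579895, -0.1953369677066803), (0.17065535485744476, 0.16009379923343658), 0.22153852880001068)
body ((0.48598968982696533, -0.19580259919166565), (0.22285738587379456, 0.16111482679843903), 0.2215385138988495)
chamb 432 [ 0.5157 -0.193   0.0562] [ 0.5162 -0.1961  0.0557] [ 0.426 -0.276  0.045] [ 0.596 -0.115  0.075]
lid 754 [ 0.6204 -0.1902  0.2034] [ 0.6204 -0.1909  0.1891] [ 0.493 -0.261  0.12 ] [0.657 0.023 1.621]
```

View pics/z1.png

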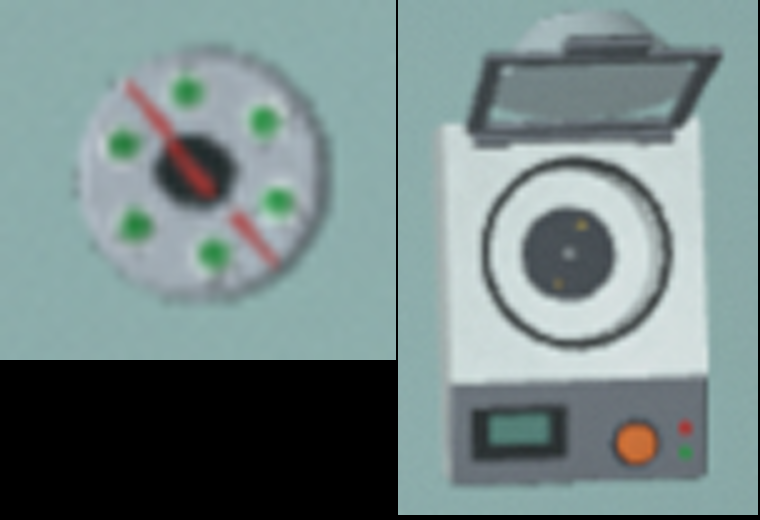

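The zoom shows the rotor stripe running upper left to lower right, which is about +40° in world. The pins are at zoom (581,226) and (558,285), so the pin line is about -21°. Next I turn the tool to yaw 61° and go above the rotor.

Request:
send_rows(plan=[[0, 0, 0, 0, -0.117], [0, 0, 0, 0, -0.117], [0, 0, 0, 0, -0.117], [0, 0, 0, 0, -0.117], [0, 0, 0, 0, -0.117], [0, 0, 0, 0, -0.117], [0, 0.0297, -0.00265, 0, 0], [0, 0.0297, -0.00265, 0, 0], [0, 0.0297, -0.00265, 0, 0], [0, 0.0297, -0.00265, 0, 0], [0, 0.0297, -0.00265, 0, 0], [0, 0.0297, -0.00265, 0, 0], [0, 0.0297, -0.00265, 0, 0], [0, 0.0297, -0.00265, 0, 0], [0, 0.0297, -0.00265, 0, 0], [0, 0.0297, -0.00265, 0, 0], [0, 0.0297, -0.00265, 0, 0], [0, 0.0297, -0.00265, 0, 0], [0, 0.0297, -0.00265, 0, 0], [0, 0.0297, -0.00265, 0, 0]])

```text
time_s: 1.82
position: [0.3914, -0.2008, 0.2365]
tcp_rot: [[0.484, 0.875, -0.0], [0.875, -0.484, 0.0], [0.0, -0.0, -1.0]]
force: [-0.0, -0.1, 0.7]
opening: 1.001
grasp_force: 0.0
```

Request:
send_rows(plan=[[0, 0.0297, -0.00265, 0, 0], [0, 0.0297, -0.00265, 0, 0], [0, 0.0297, -0.00265, 0, 0], [0, 0.0297, -0.00265, 0, 0], [0, 0.0297, -0.00265, 0, 0], [0, 0.0297, -0.00265, 0, 0], [0, 0.0297, -0.00265, 0, 0], [0, 0.0297, -0.00265, 0, 0], [0, 0.0297, -0.00265, 0, 0], [0, 0.0297, -0.00265, 0, 0], [0, 0.0297, -0.00265, 0, 0], [0, 0.0297, -0.00265, 0, 0], [0, 0.0297, -0.00265, 0, 0], [0, 0.0297, -0.00265, 0, 0], [0, 0, 0, 0, 0], [0, 0, 0, 0, 0], [0, 0, 0, 0, 0]])

```text
time_s: 3.23
position: [0.5591, 0.1794, 0.236]
tcp_rot: [[0.483, 0.875, -0.002], [0.875, -0.483, -0.001], [-0.001, -0.001, -1.0]]
force: [-0.9, 0.0, -0.3]
opening: 0.998
grasp_force: 0.0
```

```bash
cat >> h.py <<'E'
def pose():
    s=read_state(); R=np.array(s['tcp_rot']); print('t',s['time_s'],'tcp',np.round(s['position'],4),'yaw',np.round(np.degrees(np.arctan2(R[1,0],R[0,0])),2),'z',np.round(R[:,2],3),'F',np.round(s['force'],1),'op',round(s['opening'],3),'gf',s['grasp_force'],'j',np.round(s['joint_positions'],1)); return np.array(s['position']),R
def axang(q):
    """principal direction (deg) of xy points"""
    q=q[:,:2]-q[:,:2].mean(0); v=np.linalg.svd(q)[2][0]; return np.degrees(np.arctan2(v[1],v[0]))%180
E
python3 - <<'E'
from h import *
t,R=pose()
p,d,c=snap('wrist'); P=pts(d,c); np.savez('w1.npz',p=p,d=d,P=P); cv2.imwrite('pics/w1.png',p)
B,G,Rd=[p[...,i].astype(int) for i in range(3)]
near=np.hypot(P[...,0]-.56,P[...,1]-.179)<.06
z=P[...,2]
red=near&(Rd>G+60)&(Rd>B+60)
q=P[red&(z<.04)&(z>.025)]; print('red disc',len(q),axang(q),q.mean(0)); print('red top',axang(P[red&(z>.06)]))
k=P[near&(z>.064)&(z<.073)]; print('knobtop',len(k),cv2.minEnclosingCircle(k[:,:2].astype(np.float32)),k[:,2].mean())
k=P[near&(z>.026)&(z<.034)]; print('disc',len(k),cv2.minEnclosingCircle(k[:,:2].astype(np.float32)),k[:,2].mean())
E
```

```text
t 3.2333 tcp [0.5591 0.1794 0.236 ] yaw 61.1 z [-0.002 -0.001 -1.   ] F [-0.9  0.  -0.3] op 0.998 gf 0.0 j [ 6.9 27.4 87.6 -0.  65.1 35.8]
red disc 111 38.483606651289506 [0.56798192 0.18412084 0.03049702]
red top 38.245249306189294
knobtop 493 ((0.5647920966148376, 0.18133068084716797), 0.013045788742601871) 0.06777116859547465
disc 3895 ((0.56478351354599, 0.1815311312675476), 0.045006509870290756) 0.030047045375598415
```

View pics/w1.png

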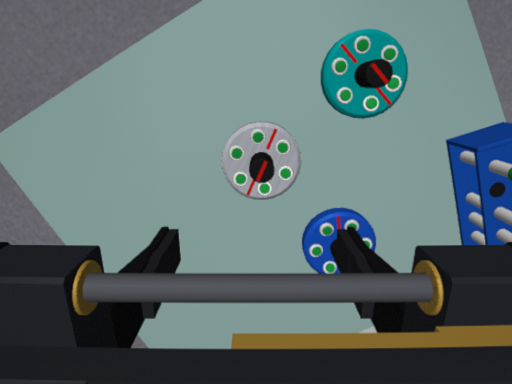

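The wrist view shows the rotor at pixel (262,160), midway between the fingers. It measures (0.565,0.181) with a 45 mm radius, a height of 30 mm and stripes at 38.4°, which matches the given sizes. Next: descend and grasp.

Request:
send_rows(plan=[[100, 0.0015, 0.0015, 0.02, 0], [100, 0.0015, 0.0014, 0.02, 0], [100, 0, 0, 0.02, 0], [100, 0, 0, 0.02, 0], [100, 0, 0, 0.02, 0], [100, 0, 0, 0.02, 0], [100, 0, 0, 0.02, 0], [100, 0, 0, 0.02, 0], [100, 0, 0, 0.01, 0], [100, 0, 0, 0.01, 0], [100, 0, 0, 0, 0], [160, 0, 0, 0, 0], [180, 0, 0, 0, 0], [200, 0, 0, 0, 0], [255, 0, 0, 0, 0], [255, 0, 0, 0, 0], [255, 0, 0, 0, 0], [255, 0, 0, 0, 0]])

```text
time_s: 4.78
position: [0.5643, 0.181, 0.0573]
tcp_rot: [[0.484, 0.875, 0.001], [0.875, -0.484, 0.0], [0.001, 0.001, -1.0]]
force: [-1.1, -0.5, 4.4]
opening: 0.284
grasp_force: 30.0
```

Request:
send_rows(plan=[[255, 0, 0, 0, 0], [255, 0, 0, 0, 0], [255, 0, 0, -0.005, 0], [255, 0, 0, -0.01, 0], [255, 0, 0, -0.01, 0], [255, 0, 0, -0.015, 0], [255, 0, 0, -0.02, 0], [255, 0, 0, -0.02, 0], [255, 0, 0, -0.02, 0], [255, 0, 0, -0.02, 0], [255, 0, 0, -0.02, 0], [255, 0, 0, -0.02, 0], [255, 0, 0, -0.01, 0], [255, 0, 0, 0, 0]])

```text
time_s: 5.95
position: [0.5652, 0.1811, 0.2296]
tcp_rot: [[0.484, 0.875, 0.006], [0.875, -0.484, 0.001], [0.004, 0.005, -1.0]]
force: [0.3, -0.1, -3.3]
opening: 0.286
grasp_force: 30.0
```

Run:
```python
from h import *
t,R=pose()
p,d,c=snap('wrist'); P=pts(d,c); cv2.imwrite('pics/w2.png',p)
q=(P-t)@R; B,G,Rd=[p[...,i].astype(int) for i in range(3)]
print('depth at center',d[100:220:20,250])
red=(Rd>G+60)&(Rd>B+60)&(np.hypot(q[...,0],q[...,1])<.06)&(q[...,2]<.05)
z=q[...,2]; print(np.histogram(z[red],8))
m=(np.hypot(q[...,0],q[...,1])<.06)&(z>.021)&(z<.031); print(m.sum(),cv2.minEnclosingCircle(q[m][:,:2].astype(np.float32)),np.median(z[m]))
print('red ang tool',axang(q[red]),axang(P[red]))
```

```text
t 5.95 tcp [0.5652 0.1811 0.2296] yaw 61.07 z [ 0.006  0.001 -1.   ] F [ 0.3 -0.1 -3.3] op 0.286 gf 30.019113344606012 j [ 7.  28.1 87.4  0.  64.1 35.9]
depth at center [0.3615322  0.37107635 0.3764375  0.18167351 0.17801648 0.18603414]
(array([219,   0,   0,   0,   0,   0,   0, 257]), array([-0.01256041, -0.00738162, -0.00220284,  0.00297594,  0.00815472,
        0.01333351,  0.01851229,  0.02369107,  0.02886986]))
8967 ((0.0007860423065721989, 0.00012320409587118775), 0.04497814550995827) 0.02738474057459878
red ang tool 22.920202801419464 37.93696610525606
```

Gripped centrally: the rotor axis is 0.8 mm off in the tool frame and the force reads about 0.33 kg. Next I carry it to a spot beside the chamber where the wrist camera can see the pins.

Request:
send_rows(plan=[[255, -0.012, 0.0037, 0, 0], [255, -0.0238, 0.0074, 0, 0], [255, -0.0238, 0.0074, 0, 0], [255, -0.0238, 0.0074, 0, 0], [255, -0.0238, 0.0074, 0, 0], [255, -0.0238, 0.0074, 0, 0], [255, -0.0238, 0.0074, 0, 0], [255, -0.0238, 0.0074, 0, 0], [255, -0.0238, 0.0074, 0, 0], [255, -0.0238, 0.0074, 0, 0], [255, -0.0238, 0.0074, 0, 0], [255, -0.0238, 0.0074, 0, 0], [255, -0.0238, 0.0074, 0, 0], [255, -0.0238, 0.0074, 0, 0], [255, -0.0238, 0.0074, 0, 0], [255, -0.0238, 0.0074, 0, 0], [255, -0.0238, 0.0074, 0, 0], [255, -0.0238, 0.0074, 0, 0], [255, -0.0238, 0.0074, 0, 0], [255, -0.012, 0.0037, 0, 0]])

```text
time_s: 7.67
position: [0.4661, -0.2859, 0.2249]
tcp_rot: [[0.486, 0.874, -0.003], [0.874, -0.486, 0.0], [-0.001, -0.002, -1.0]]
force: [0.6, 0.2, -2.7]
opening: 0.288
grasp_force: 30.0
```

Request:
send_rows(plan=[[255, 0, 0, 0, 0], [255, 0, 0, 0, 0], [255, 0, 0, 0, 0]])

```text
time_s: 7.92
position: [0.4672, -0.2817, 0.2257]
tcp_rot: [[0.484, 0.875, -0.002], [0.875, -0.484, 0.003], [0.001, -0.003, -1.0]]
force: [0.2, 0.4, -2.9]
opening: 0.283
grasp_force: 30.0
```

Run:
```python
from h import *
t,R=pose()
p,d,c=snap('wrist'); P=pts(d,c); np.savez('w3.npz',p=p,d=d,P=P); cv2.imwrite('pics/w3.png',p)
q=(P-t)@R; z=q[...,2]; B,G,Rd=[p[...,i].astype(int) for i in range(3)]
m=(np.hypot(q[...,0],q[...,1])<.06)&(z>.021)&(z<.031); print('rotor tool',m.sum(),cv2.minEnclosingCircle(q[m][:,:2].astype(np.float32)))
red=(Rd>G+60)&(Rd>B+60)&(np.hypot(q[...,0],q[...,1])<.06)&(z<.05)&(z>.01); print('ang',axang(P[red]))
near=np.hypot(P[...,0]-.517,P[...,1]+.196)<.05
Z=P[...,2]
dk=near&(Z>.05)&(Z<.058)&(G<140); k=P[dk]; print('disc',dk.sum(),cv2.minEnclosingCircle(k[:,:2].astype(np.float32)),np.median(k[:,2]))
br=near&(Rd>B+35)&(Z>.05)&(Z<.07); print('brass',br.sum())
n,l,st,ce=cv2.connectedComponentsWithStats(br.astype(np.uint8))
for i in range(1,n):
    if st[i,4]>3: print(ce[i],st[i,4],P[l==i].mean(0))
sp=near&(np.hypot(P[...,0]-.517,P[...,1]+.196)<.012)&(Z>.0615); print('spindle',sp.sum(),P[sp].mean(0),P[sp].max(0))
```

```text
t 7.9167 tcp [ 0.4672 -0.2817  0.2257] yaw 61.07 z [-0.002  0.003 -1.   ] F [ 0.2  0.4 -2.9] op 0.283 gf 30.019287008908577 j [-42.8  25.   94.1   0.   61.1 -13.9]
rotor tool 8971 ((0.002045600675046444, 2.88989394903183e-05), 0.04474484920501709)
ang 38.42785399456861
disc 3199 ((0.5085534453392029, -0.195146843791008), 0.041631750762462616) 0.05477464915286351
brass 49
[284.15384615  64.57692308] 26 [ 0.53920006 -0.20112121  0.05994654]
[241.          70.39130435] 23 [ 0.50229656 -0.18649564  0.0602063 ]
spindle 65 [ 0.52096889 -0.19392899  0.06470301] [ 0.52476327 -0.19020508  0.06749725]
```

View pics/w3.png

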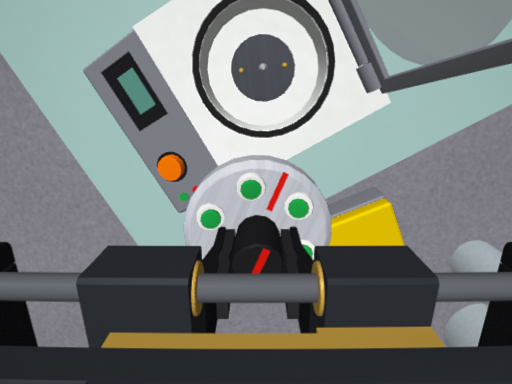

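The wrist view shows the pins at pixels (241,70) and (284,65) and the spindle between them. The pin spacing measures 39.7 mm at -21.6°, and the axis is at (0.521,-0.194). The rotor is held upright with its stripe at 38.4°. Next: turn the rotor +120° in world and move it over the chamber.

Request:
send_rows(plan=[[255, 0, 0, 0, -0.1164], [255, 0, 0, 0, -0.1164], [255, 0, 0, 0, -0.1164], [255, 0, 0, 0, -0.1164], [255, 0, 0, 0, -0.1164], [255, 0, 0, 0, -0.1164], [255, 0, 0, 0, -0.1164], [255, 0, 0, 0, -0.1164], [255, 0, 0, 0, -0.1164], [255, 0, 0, 0, -0.1164], [255, 0, 0, 0, -0.1164], [255, 0, 0, 0, -0.1164], [255, 0, 0, 0, -0.1164], [255, 0, 0, 0, -0.1164], [255, 0, 0, 0, -0.1164], [255, 0, 0, 0, -0.1164], [255, 0, 0, 0, -0.1164], [255, 0, 0, 0, -0.1164], [255, 0, 0, 0, 0]])

```text
time_s: 9.55
position: [0.4681, -0.2815, 0.2265]
tcp_rot: [[-1.0, -0.023, -0.0], [-0.023, 1.0, 0.001], [0.0, 0.001, -1.0]]
force: [-0.3, 0.6, -3.0]
opening: 0.289
grasp_force: 30.0
```

Request:
send_rows(plan=[[255, -0.0073, 0.0107, 0, 0], [255, -0.01, 0.0152, 0, 0], [255, -0.01, 0.0152, 0, 0], [255, -0.01, 0.0152, 0, 0], [255, -0.01, 0.0152, 0, 0], [255, -0.01, 0.0152, 0, 0], [255, 0, 0, 0.01, 0], [255, 0, 0, 0.02, 0], [255, 0, 0, 0.02, 0], [255, 0, 0, 0.015, 0], [255, 0, 0, 0.01, 0], [255, 0, 0, 0.005, 0], [255, 0, 0, 0, 0], [255, 0, 0, 0, 0], [255, 0, 0, 0, 0], [255, 0, 0, 0, 0]])

```text
time_s: 10.88
position: [0.5242, -0.1957, 0.1476]
tcp_rot: [[-1.0, -0.019, 0.002], [-0.019, 1.0, -0.001], [-0.002, -0.001, -1.0]]
force: [0.5, -0.2, -3.5]
opening: 0.286
grasp_force: 30.0
```

```bash
cat > chk.py <<'E'
from h import *
t,R=pose()
p,d,c=snap('wrist'); P=pts(d,c); np.savez('w4.npz',p=p,d=d,P=P); cv2.imwrite('pics/w4.png',p)
q=(P-t)@R; z=q[...,2]; B,G,Rd=[p[...,i].astype(int) for i in range(3)]
r=np.hypot(q[...,0],q[...,1])
m=(r<.06)&(z>.024)&(z<.031); ce=cv2.minEnclosingCircle(q[m][:,:2].astype(np.float32)); print('rotor tool',m.sum(),ce,np.median(z[m]))
cw=t+R@np.array([*ce[0],.0274]); print('rotor world',cw, 'top z',np.median(P[m][:,2]))
red=(Rd>G+60)&(Rd>B+60)&(r<.06)&(z<.05)&(z>.01); print('ang',axang(P[red]))
g=(np.hypot(P[...,0]-.521,P[...,1]+.194)<.075)&(P[...,2]>.083)&(P[...,2]<.093)&(G<70)&(Rd<70); k=P[g]
A=np.c_[2*k[:,:2],np.ones(len(k))]; b=(k[:,:2]**2).sum(1)
for _ in range(4):
    s=np.linalg.lstsq(A,b,rcond=None)[0]; rr=np.sqrt(s[2]+s[0]**2+s[1]**2); e=np.abs(np.hypot(*(k[:,:2]-s[:2]).T)-rr); ok=e<max(.003,np.median(e)*2); k,A,b=k[ok],A[ok],b[ok]
print('gasket',len(k),s[:2],rr,k[:,2].mean())
a=np.degrees(np.arctan2(*(k[:,:2]-s[:2]).T[::-1])); print(np.histogram(a,12,(-180,180))[0])
E
python3 chk.py
```

```text
t 10.8833 tcp [ 0.5242 -0.1957  0.1476] yaw -178.9 z [ 0.002 -0.001 -1.   ] F [ 0.5 -0.2 -3.5] op 0.286 gf 30.0190683407709 j [ -31.9   32.1   96.4   -0.    51.3 -123. ]
rotor tool 7959 ((0.0001510344009147957, 0.0006086697685532272), 0.04486791044473648) 0.027530786039251607
rotor world [ 0.52413413 -0.1951767   0.12015633] top z 0.11999385290217199
ang 158.61145508130136
gasket 2490 [ 0.52021569 -0.19415174] 0.05644540957672503 0.0877372785562679
[362 345 309 206   0   0   0   0 235 316 351 366]
```

View pics/w4.png

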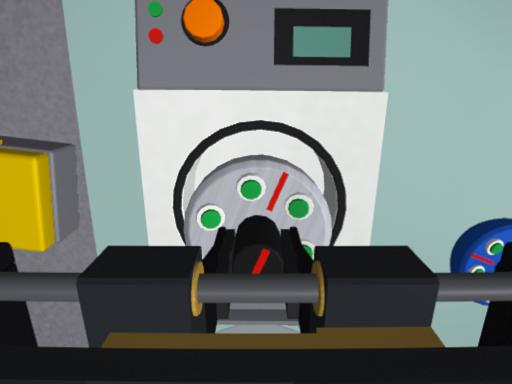

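The rotor measures 4 mm too far in +x against the gasket ring: the ring centre is at (0.520,-0.194) and the rotor at (0.524,-0.195). The angle of 158.6° is right. I correct the position, lower the rotor to just above the spindle and check again.

Request:
send_rows(plan=[[255, 0.0018, 0.0006, 0, 0], [255, 0.0018, 0.0006, 0, 0], [255, 0, 0, 0.005, 0], [255, 0, 0, 0.005, 0], [255, 0, 0, 0.005, 0], [255, 0, 0, 0.003, 0], [255, 0, 0, 0, 0], [255, 0, 0, 0, 0], [255, 0, 0, 0, 0]])

```text
time_s: 11.68
position: [0.5201, -0.1942, 0.1285]
tcp_rot: [[-1.0, -0.019, 0.0], [-0.019, 1.0, -0.0], [-0.0, -0.0, -1.0]]
force: [-0.2, 0.5, -3.1]
opening: 0.287
grasp_force: 30.0
```

```bash
python3 chk.py;python3 chk.py | grep world
```

```text
t 11.6833 tcp [ 0.5201 -0.1942  0.1285] yaw -178.89 z [ 0. -0. -1.] F [-0.2  0.5 -3.1] op 0.287 gf 30.019188998267055 j [ -32.    33.6   97.8    0.    48.7 -123.1]
rotor tool 7973 ((-0.00011714940774254501, 0.0006943671032786369), 0.04481343552470207) 0.02754587990829323
rotor world [ 0.52017361 -0.19354812  0.10105118] top z 0.10090517698121643
ang 158.60233016105917
gasket 2413 [ 0.52089271 -0.19409317] 0.05697703024101812 0.08776394769445399
[415 407 304  83   0   0   1   0  72 307 415 409]
rotor world [ 0.51914485 -0.19339207  0.10122487] top z 0.1010716229551288
```

Request:
send_rows(plan=[[255, -0.0006, -0.0004, 0.001, 0], [255, 0, 0, 0.0015, 0], [255, 0, 0, 0.0015, 0], [255, 0, 0, 0.0015, 0], [255, 0, 0, 0.0015, 0], [255, 0, 0, 0.0015, 0], [255, 0, 0, 0.0015, 0], [255, 0, 0, 0, 0]])

```text
time_s: 12.45
position: [0.5204, -0.1944, 0.1182]
tcp_rot: [[-1.0, -0.019, -0.001], [-0.019, 1.0, 0.0], [0.001, 0.0, -1.0]]
force: [-0.5, 0.3, -3.1]
opening: 0.286
grasp_force: 30.0
```

Request:
send_rows(plan=[[255, 0, 0, 0.001, 0], [255, 0, 0, 0.001, 0], [255, 0, 0, 0.001, 0], [255, 0, 0, 0, 0], [255, 0, 0, 0, 0]])

```text
time_s: 12.87
position: [0.5205, -0.1945, 0.1155]
tcp_rot: [[-1.0, -0.019, -0.0], [-0.019, 1.0, 0.0], [0.0, 0.0, -1.0]]
force: [-0.4, 0.3, -2.6]
opening: 0.284
grasp_force: 30.0
```

It is 3 mm above the seat, past the pin tips, with no contact force. I continue down.

Request:
send_rows(plan=[[255, 0, 0, 0.001, 0], [255, 0, 0, 0.001, 0], [255, 0, 0, 0.0005, 0], [255, 0, 0, 0, 0], [255, 0, 0, 0, 0]])

```text
time_s: 13.28
position: [0.5205, -0.1945, 0.113]
tcp_rot: [[-1.0, -0.019, -0.0], [-0.019, 1.0, 0.0], [0.0, 0.0, -1.0]]
force: [0.2, 0.1, -3.7]
opening: 0.283
grasp_force: 30.0
```

Request:
send_rows(plan=[[255, 0, 0, 0.0005, 0], [255, 0, 0, 0.0005, 0], [255, 0, 0, 0, 0], [255, 0, 0, 0, 0]])

```text
time_s: 13.62
position: [0.5207, -0.1947, 0.1123]
tcp_rot: [[-1.0, -0.019, 0.0], [-0.019, 1.0, -0.0], [-0.0, -0.0, -1.0]]
force: [-0.5, -0.1, -0.8]
opening: 0.284
grasp_force: 30.0
```

Contact is starting, as the force is being relieved. I go 1 mm further, then release slowly.

Request:
send_rows(plan=[[255, 0, 0, 0.0005, 0], [255, 0, 0, 0.0005, 0], [255, 0, 0, 0, 0], [255, 0, 0, 0, 0]])

```text
time_s: 13.95
position: [0.5208, -0.1946, 0.1122]
tcp_rot: [[-1.0, -0.019, 0.001], [-0.019, 1.0, -0.0], [-0.001, -0.0, -1.0]]
force: [-2.1, 0.9, 6.3]
opening: 0.284
grasp_force: 30.0
```

The rotor is seated, with TCP z at 0.1122 as predicted. I release, rise and check.

Request:
send_rows(plan=[[200, 0, 0, 0, 0], [160, 0, 0, 0, 0], [130, 0, 0, 0, 0], [110, 0, 0, 0, 0], [110, 0, 0, 0, 0], [110, 0, 0, 0, 0], [110, 0, 0, 0, 0], [110, 0, 0, -0.005, 0], [110, 0, 0, -0.015, 0], [110, 0, 0, -0.02, 0], [110, 0, 0, -0.02, 0], [110, 0, 0, -0.02, 0], [110, 0, 0, -0.02, 0], [110, 0, 0, -0.02, 0], [110, 0, 0, -0.02, 0], [255, 0, 0, -0.02, 0], [255, 0, 0, -0.02, 0], [255, 0, 0, -0.01, 0], [255, 0, 0, 0, 0], [255, 0, 0, 0, 0]])

```text
time_s: 15.62
position: [0.5204, -0.1945, 0.3011]
tcp_rot: [[-1.0, -0.019, 0.0], [-0.019, 1.0, -0.0], [-0.0, -0.0, -1.0]]
force: [0.0, 0.1, -0.3]
opening: 0.273
grasp_force: 0.0
```

Run:
```python
from h import *
t,R=pose()
p,d,c=snap('wrist'); P=pts(d,c); cv2.imwrite('pics/w5.png',p)
Z=P[...,2]; B,G,Rd=[p[...,i].astype(int) for i in range(3)]
near=np.hypot(P[...,0]-.5208,P[...,1]+.194)<.05
for nm,a,b in (('disc',.082,.0878),('knob',.115,.13)):
    k=P[near&(Z>a)&(Z<b)]; print(nm,len(k),cv2.minEnclosingCircle(k[:,:2].astype(np.float32)),np.median(k[:,2]))
red=near&(Rd>G+60)&(Rd>B+60)&(Z<.1); print('ang',axang(P[red]),P[red][:,2].mean())
k=P[near&(Z>.08)&(Z<.09)]; print('plane',np.linalg.lstsq(np.c_[k[:,:2],np.ones(len(k))],k[:,2],rcond=None)[0])
o=(P[...,2]>.064)&(P[...,2]<.09)&(P[...,0]<.46)&(Rd>180)&(B<80)&(G<150); print('key',o.sum(),P[o].mean(0) if o.any() else '')
z=np.load('top0.npz'); P=z['P']; m=np.zeros(P.shape[:2],bool); m[165:192,300:362]=1
q=P[m&(P[...,2]>.215)&(P[...,2]<.27)]; q=q[(q[:,1]>-.23)&(q[:,1]<-.16)]
print('tab',len(q),q.min(0),q.max(0)); print(np.round(q[np.argsort(-q[:,2])][:20],3).tolist())
```

```text
t 15.6167 tcp [ 0.5204 -0.1945  0.3011] yaw -178.89 z [ 0. -0. -1.] F [ 0.   0.1 -0.3] op 0.273 gf 0.0 j [ -32.    20.7   87.6    0.    71.6 -123.1]
disc 3285 ((0.5208152532577515, -0.1940121203660965), 0.044732119888067245) 0.08481867348756245
knob 482 ((0.52110356092453, -0.19393514096736908), 0.013033140450716019) 0.1227865268136773
ang 158.38353261771874 0.08557316403140401
plane [0.00546073 0.0022563  0.0828345 ]
key 445 [ 0.40295529 -0.23321976  0.08233944]
tab 119 [ 0.62251289 -0.2282732   0.21536777] [ 0.63548758 -0.16060317  0.24971869]
[[0.632, -0.199, 0.25], [0.632, -0.174, 0.249], [0.629, -0.202, 0.248], [0.632, -0.185, 0.248], [0.632, -0.177, 0.248], [0.632, -0.194, 0.248], [0.629, -0.183, 0.248], [0.632, -0.172, 0.248], [0.629, -0.205, 0.247], [0.632, -0.211, 0.247], [0.629, -0.18, 0.247], [0.629, -0.177, 0.247], [0.629, -0.211, 0.246], [0.632, -0.183, 0.246], [0.632, -0.214, 0.246], [0.63, -0.172, 0.246], [0.629, -0.189, 0.246], [0.632, -0.191, 0.245], [0.632, -0.18, 0.245], [0.635, -0.214, 0.245]]
```

View pics/w5.png

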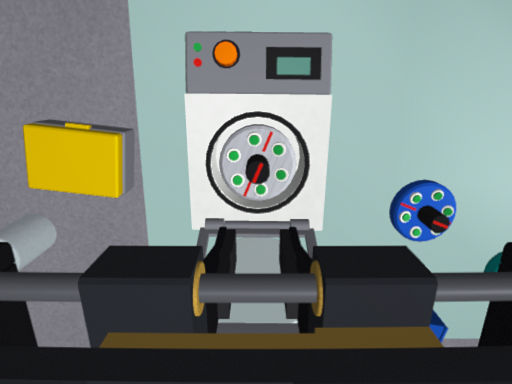

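The rotor is seated: its top is at 0.0848, the knob top at 0.1228, the centre matches to within 0.5 mm and the angle is 158.4°. The key is at (0.403,-0.233,0.082). Next I go over and behind the tab.

Request:
send_rows(plan=[[255, -0.0185, 0, 0, 0], [255, -0.0185, 0, 0, 0], [255, -0.0185, 0, 0, 0], [255, -0.0185, 0, 0, 0], [255, -0.0185, 0, 0, 0], [255, -0.0185, 0, 0, 0], [255, -0.0185, 0, 0, 0], [255, -0.0185, 0, 0, 0], [255, 0, 0, 0, 0], [255, 0, 0, 0.017, 0], [255, 0, 0, 0.017, 0], [255, 0, 0, 0.017, 0], [255, 0, 0, 0, 0], [255, 0, 0, 0, 0]])

```text
time_s: 16.83
position: [0.6668, -0.1912, 0.2477]
tcp_rot: [[-1.0, -0.019, -0.005], [-0.019, 1.0, 0.002], [0.005, 0.002, -1.0]]
force: [0.3, -0.0, 0.4]
opening: 0.004
grasp_force: 0.0
```

Request:
send_rows(plan=[[255, 0.0146, 0, -0.002, 0], [255, 0.0146, 0, -0.002, 0], [255, 0.0146, 0, -0.002, 0], [255, 0.0146, 0, -0.002, 0], [255, 0.0133, 0, 0.0013, 0], [255, 0.0133, 0, 0.0013, 0], [255, 0.0133, 0, 0.0013, 0], [255, 0, 0, 0, 0]])

```text
time_s: 17.5
position: [0.5681, -0.1935, 0.2552]
tcp_rot: [[-1.0, -0.019, -0.001], [-0.019, 1.0, 0.0], [0.001, 0.0, -1.0]]
force: [-0.3, 0.6, -0.0]
opening: 0.006
grasp_force: 0.0
```

Run:
```python
from h import *
pose()
p,d,c=snap('side'); cv2.imwrite('pics/s2.png',cv2.resize(p[60:240,230:410],None,fx=3,fy=3,interpolation=cv2.INTER_CUBIC))
```

```text
t 17.5 tcp [ 0.5681 -0.1935  0.2552] yaw -178.94 z [-0.001  0.    -1.   ] F [-0.3  0.6 -0. ] op 0.006 gf 0.0 j [ -29.4   27.1   84.5   -0.    68.4 -120.5]
```

View pics/s2.png

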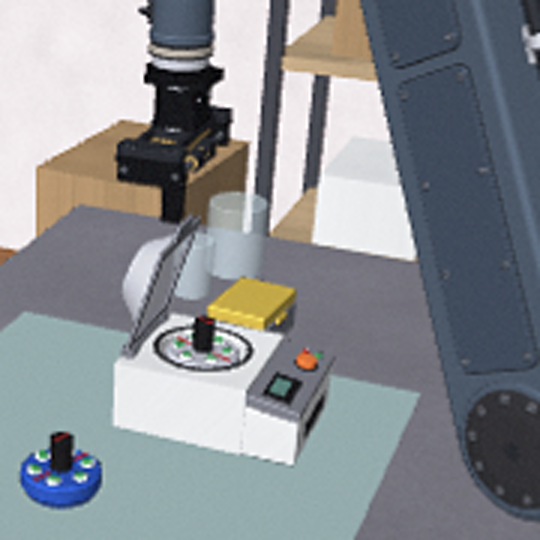

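The side view shows the fingertip behind the tab at (175,215) and the lid already tilted towards the robot, so the push works. I continue along the arc.

Request:
send_rows(plan=[[255, 0.0127, 0, 0.0047, 0], [255, 0.0127, 0, 0.0047, 0], [255, 0.0127, 0, 0.0047, 0], [255, 0.0108, 0, 0.008, 0], [255, 0.0108, 0, 0.008, 0], [255, 0.0108, 0, 0.008, 0], [255, 0.0085, 0, 0.0103, 0], [255, 0.0085, 0, 0.0103, 0], [255, 0.0085, 0, 0.0103, 0], [255, 0, 0, 0, 0]])

```text
time_s: 18.38
position: [0.4729, -0.1949, 0.184]
tcp_rot: [[-1.0, -0.019, -0.003], [-0.019, 1.0, 0.002], [0.003, 0.002, -1.0]]
force: [-0.1, 0.8, -0.2]
opening: 0.002
grasp_force: 0.0
```

Request:
send_rows(plan=[[255, 0.0055, 0, 0.012, 0], [255, 0.0055, 0, 0.012, 0], [255, 0.0055, 0, 0.012, 0], [255, 0.003, 0, 0.009, 0], [255, 0.0015, 0, 0.009, 0], [255, 0.001, 0, 0.007, 0], [255, 0, 0, 0.005, 0], [255, 0, 0, 0.003, 0], [255, 0, 0, 0, 0], [255, 0, 0, 0, 0]])

```text
time_s: 19.22
position: [0.4527, -0.1961, 0.1163]
tcp_rot: [[-1.0, -0.019, 0.001], [-0.019, 1.0, -0.0], [-0.0, -0.0, -1.0]]
force: [0.5, 0.0, 0.6]
opening: 0.007
grasp_force: 0.0
```

Run:
```python
from h import *
pose()
p,d,c=snap('side'); cv2.imwrite('pics/s3.png',cv2.resize(p[60:240,230:410],None,fx=3,fy=3,interpolation=cv2.INTER_CUBIC))
```

```text
t 19.2167 tcp [ 0.4527 -0.1961  0.1163] yaw -178.88 z [ 0.001 -0.    -1.   ] F [0.5 0.  0.6] op 0.007 gf 0.0 j [ -36.4   31.3  107.1    0.    41.6 -127.5]
```

View pics/s3.png

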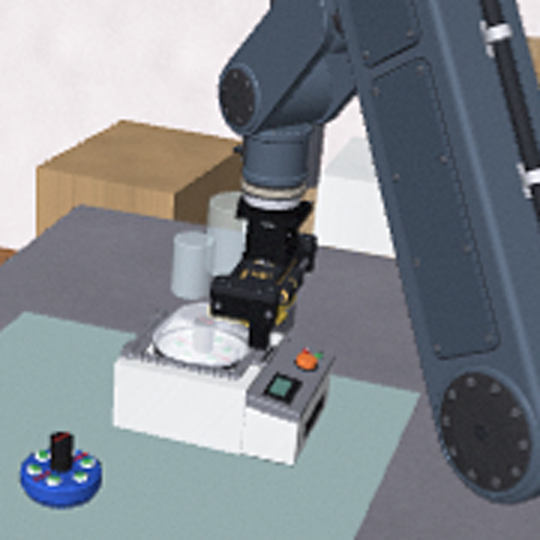

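The lid is almost closed, with the fingertip over the tab at (258,345). I press the last few mm gently.

Request:
send_rows(plan=[[255, 0.002, 0, 0.002, 0], [255, 0.002, 0, 0.002, 0], [255, 0, 0, 0.002, 0], [255, 0, 0, 0.001, 0], [255, 0, 0, 0.001, 0], [255, 0, 0, 0, 0], [255, 0, 0, 0, 0]])

```text
time_s: 19.85
position: [0.4479, -0.1958, 0.1096]
tcp_rot: [[-1.0, -0.02, -0.0], [-0.02, 1.0, -0.0], [0.0, -0.0, -1.0]]
force: [-3.4, 2.0, 13.8]
opening: 0.009
grasp_force: 7.2
```

Request:
send_rows(plan=[[255, 0, 0, 0.0005, 0], [255, 0, 0, 0.0005, 0], [255, 0, 0, 0, 0], [255, 0, 0, 0, 0]])

```text
time_s: 20.18
position: [0.4479, -0.1958, 0.1095]
tcp_rot: [[-1.0, -0.02, 0.0], [-0.02, 1.0, -0.001], [-0.0, -0.001, -1.0]]
force: [-4.8, 2.1, 21.2]
opening: 0.006
grasp_force: 10.9
```

The lid is at its stop (TCP 0.1095, and the force climbs without further motion). Next: lift, move over the key and look.

Request:
send_rows(plan=[[255, 0, 0, -0.01, 0], [255, 0, 0, -0.02, 0], [255, 0, 0, -0.01, 0], [255, 0.0114, -0.0091, 0, 0], [255, 0.0114, -0.0091, 0, 0], [255, 0.0114, -0.0091, 0, 0], [255, 0.0114, -0.0091, 0, 0], [255, 0, 0, 0, 0], [255, 0, 0, 0, 0], [255, 0, 0, 0, 0]])

```text
time_s: 21.02
position: [0.4037, -0.2332, 0.1471]
tcp_rot: [[-1.0, -0.019, 0.0], [-0.019, 1.0, 0.0], [-0.0, 0.0, -1.0]]
force: [-0.3, 0.8, -1.1]
opening: 0.009
grasp_force: 0.0
```

Run:
```python
from h import *
t,R=pose()
p,d,c=snap('wrist'); P=pts(d,c); cv2.imwrite('pics/w6.png',p)
Z=P[...,2]; B,G,Rd=[p[...,i].astype(int) for i in range(3)]
o=(Z>.07)&(Z<.1)&(Rd>180)&(B<80)&(G<160)&(np.hypot(P[...,0]-.403,P[...,1]+.233)<.03)
k=P[o]; print(len(k)); 
if len(k)>5: print(k.min(0),k.max(0),k.mean(0),cv2.minEnclosingCircle(k[k[:,2]>.076][:,:2].astype(np.float32)),np.linalg.lstsq(np.c_[k[:,:2]-[.403,-.233],np.ones(len(k))],k[:,2],rcond=None)[0])
p,d,c=snap('side'); P=pts(d,c); Z=P[...,2]
m=(P[...,0]>.425)&(P[...,0]<.46)&(np.abs(P[...,1]+.194)<.06)&(Z>.08); print('lid edge z',m.sum(),np.percentile(Z[m],[5,50,95]))
cv2.imwrite('pics/s4.png',np.vstack([cv2.resize(p[120:220,260:400],None,fx=4,fy=4,interpolation=cv2.INTER_CUBIC)]))
```

```text
t 21.0167 tcp [ 0.4037 -0.2332  0.1471] yaw -178.91 z [ 0.  0. -1.] F [-0.3  0.8 -1.1] op 0.009 gf 0.0 j [ -43.8   26.6  109.5    0.    43.9 -134.9]
895
[ 0.39004178 -0.26251248  0.07424524] [ 0.41441357 -0.21857053  0.08626508] [ 0.40182484 -0.23221101  0.08258763] ((0.4050588309764862, -0.2402062565088272), 0.022205902263522148) [0.11818117 0.17988744 0.08258459]
lid edge z 521 [0.08377309 0.37930363 0.48704866]
```

View pics/s4.png

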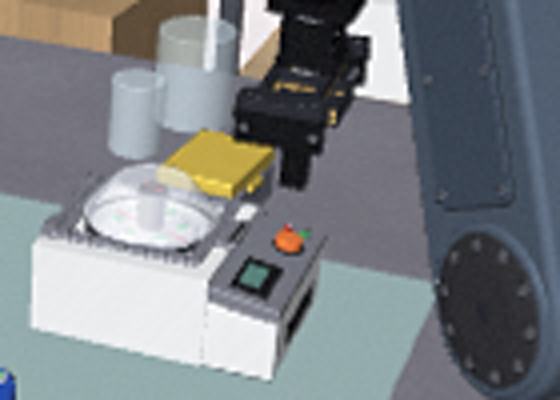

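The lid lies flat and closed. The key at (289,238) measures (0.402,-0.232,0.0825), right under the fingers. Next: descend and press with force checks.

Request:
send_rows(plan=[[255, 0.0008, 0, 0.012, 0], [255, 0, 0, 0.012, 0], [255, 0, 0, 0.012, 0], [255, 0, 0, 0.008, 0], [255, 0, 0, 0.004, 0], [255, 0, 0, 0.002, 0], [255, 0, 0, 0.001, 0], [255, 0, 0, 0.001, 0], [255, 0, 0, 0, 0], [255, 0, 0, 0, 0]])

```text
time_s: 21.95
position: [0.4028, -0.2332, 0.0956]
tcp_rot: [[-1.0, -0.019, 0.001], [-0.019, 1.0, -0.0], [-0.001, -0.0, -1.0]]
force: [0.8, 2.4, 4.2]
opening: 0.001
grasp_force: 2.2
```

Request:
send_rows(plan=[[255, 0, 0, 0.001, 0], [255, 0, 0, 0.001, 0], [255, 0, 0, 0.001, 0], [255, 0, 0, 0, 0], [255, 0, 0, 0, 0]])

```text
time_s: 22.37
position: [0.4032, -0.2334, 0.093]
tcp_rot: [[-1.0, -0.019, 0.002], [-0.019, 1.0, -0.001], [-0.002, -0.001, -1.0]]
force: [1.7, 3.7, 11.5]
opening: 0.008
grasp_force: 5.2
```

Request:
send_rows(plan=[[255, 0, 0, 0.0005, 0], [255, 0, 0, 0, 0], [255, 0, 0, 0, 0]])

```text
time_s: 22.62
position: [0.4032, -0.2334, 0.0929]
tcp_rot: [[-1.0, -0.019, 0.002], [-0.019, 1.0, -0.001], [-0.002, -0.001, -1.0]]
force: [0.8, 5.1, 13.6]
opening: 0.007
grasp_force: 7.0
```

Request:
send_rows(plan=[[255, 0, 0, 0, 0], [255, 0, 0, 0, 0], [255, 0, 0, 0, 0], [255, 0, 0, 0, 0]])

```text
time_s: 22.95
position: [0.4032, -0.2334, 0.0929]
tcp_rot: [[-1.0, -0.019, 0.002], [-0.019, 1.0, -0.001], [-0.002, -0.001, -1.0]]
force: [1.9, 4.2, 13.7]
opening: 0.002
grasp_force: 7.0
```

The key is on its stop: 6 mm of travel to TCP z 0.0929, about 13 N, with no further motion. I hold for over 3 s.

Request:
send_rows(plan=[[255, 0, 0, 0, 0], [255, 0, 0, 0, 0], [255, 0, 0, 0, 0], [255, 0, 0, 0, 0], [255, 0, 0, 0, 0], [255, 0, 0, 0, 0], [255, 0, 0, 0, 0], [255, 0, 0, 0, 0], [255, 0, 0, 0, 0], [255, 0, 0, 0, 0], [255, 0, 0, 0, 0], [255, 0, 0, 0, 0], [255, 0, 0, 0, 0], [255, 0, 0, 0, 0], [255, 0, 0, 0, 0], [255, 0, 0, 0, 0], [255, 0, 0, 0, 0], [255, 0, 0, 0, 0], [255, 0, 0, 0, 0], [255, 0, 0, 0, 0]])

```text
time_s: 24.62
position: [0.4032, -0.2334, 0.0929]
tcp_rot: [[-1.0, -0.019, 0.002], [-0.019, 1.0, -0.001], [-0.002, -0.001, -1.0]]
force: [0.7, 3.7, 14.1]
opening: 0.007
grasp_force: 7.0
```

Request:
send_rows(plan=[[255, 0, 0, 0, 0], [255, 0, 0, 0, 0], [255, 0, 0, 0, 0], [255, 0, 0, 0, 0], [255, 0, 0, 0, 0], [255, 0, 0, 0, 0], [255, 0, 0, 0, 0], [255, 0, 0, 0, 0], [255, 0, 0, 0, 0], [255, 0, 0, 0, 0], [255, 0, 0, 0, 0], [255, 0, 0, 0, 0], [255, 0, 0, 0, 0], [255, 0, 0, 0, 0], [255, 0, 0, 0, 0], [255, 0, 0, 0, 0], [255, 0, 0, 0, 0], [255, 0, 0, 0, 0], [255, 0, 0, 0, 0], [255, 0, 0, 0, 0]])

```text
time_s: 26.28
position: [0.4032, -0.2334, 0.0929]
tcp_rot: [[-1.0, -0.019, 0.002], [-0.019, 1.0, -0.001], [-0.002, -0.001, -1.0]]
force: [1.6, 4.4, 14.5]
opening: 0.006
grasp_force: 7.0
```

Request:
send_rows(plan=[[255, 0, 0, 0, 0], [255, 0, 0, 0, 0], [255, 0, 0, 0, 0], [255, 0, 0, 0, 0], [255, 0, 0, 0, 0], [255, 0, 0, 0, 0], [255, 0, 0, 0, 0], [255, 0, 0, 0, 0], [255, 0, 0, 0, 0], [255, 0, 0, 0, 0]])

```text
time_s: 27.12
position: [0.4032, -0.2334, 0.0929]
tcp_rot: [[-1.0, -0.019, 0.002], [-0.019, 1.0, -0.001], [-0.002, -0.001, -1.0]]
force: [1.3, 4.9, 13.3]
opening: 0.003
grasp_force: 7.0
```

Run:
```python
from h import *
pose()
p,d,c=snap('side'); P=pts(d,c)
# lid rim: dark grey frame at the left (+y) deck edge
m=(P[...,1]>-.14)&(P[...,1]<-.11)&(P[...,0]>.44)&(P[...,0]<.60)&(P[...,2]>.07)&(P[...,2]<.14); k=P[m&(p.max(2)<120)]
print(len(k),np.linalg.lstsq(np.c_[k[:,0]-.52,np.ones(len(k))],k[:,2],rcond=None)[0])
```

```text
t 27.1167 tcp [ 0.4032 -0.2334  0.0929] yaw -178.92 z [ 0.002 -0.001 -1.   ] F [ 1.3  4.9 13.3] op 0.003 gf 6.958545216833727 j [-4.390e+01  3.260e+01  1.118e+02  1.000e-01  3.540e+01 -1.350e+02]
13 [0.07429484 0.09317868]
```

```bash
python3 -c "
from rig import hand_in; print(hand_in())"
```

```text
the job is handed in; nothing more can be done
None
```

I handed the job in with the rotor seated on both pins, the lid pressed to its stop, and the short-spin key held on its stop for over 4 s (about 14 N) and still held down; the judge returned no verdict.

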